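Line up the ring magnets and hold the magnetiser's dead-man lever level

ROBOT

A 6-joint arm with a two-finger parallel gripper is mounted at the origin on the work surface. World frame = base frame: x ahead of the robot, y to its left, z up, the work surface at z = 0. Lengths are in m, angles in rad, forces in N, time in s.
With the tool pointing down it reaches from about 0.275 to 0.75 m from the base axis. Payload 10.2 kg.
Tool frame: the origin (TCP) lies on the front face of the gripper's body, between the roots of the fingers; the fingertips stand 64 mm ahead of it and the grasp point (between the pads) lies 45 mm ahead of it; z points along the fingers, y is the line along which they close (so a half turn about z gives the same grasp; the last joint's range is limited). The gripper opens to 88 mm and grips with 3 to 60 N. Pads are 18 mm wide; open, the fingers measure 123 mm over their backs; the gripper's body (75 mm by 187 mm) begins 45 mm behind the grasp point.
Start: joints at [-1.572, 0.313, 1.498, -0, 1.331, -0.223], TCP at [0.115, -0.512, 0.303] pointing down, gripper open.
Joint ranges: [-2.94, 2.94], [-0.97, 2.17], [0.19, 2.56], [-1.23, 4.37], [0.02, 3.11], [-2.88, 2.88]. Speed limits (rad/s): [2.39, 2.39, 3.01, 3.14, 3.14, 3.14].

INTERFACE

Orientations are given as a unit quaternion [x, y, z, w].
In Python, from workcell import arm gives the robot as it stands.
- The arm moves only by the tool nudge_tcp, called after "Emit:" by a JSON object that holds its "name" and its "arguments". Schema: {"type":"object","properties":{"steps":{"type":"array","items":{"type":"array","prefixItems":[{"type":"number"},{"type":"array","items":{"type":"number"},"minItems":3,"maxItems":3},{"type":"number"}],"minItems":3,"maxItems":3},"minItems":1,"maxItems":12},"grip_force":{"type":"number"},"only":{"type":"string"},"quiet":{"type":"boolean"},"lines":{"type":"string"}},"required":["steps"],"additionalProperties":false}. steps is a list of rows, 1 to 12 of them, each written [opening, [dx, dy, dz], turn]: the opening from 0.0 (shut) to 1.0 (fully open), then dx, dy, dz in cm, then a turn about the tool's z in rad; each row is the pose to reach, as a shift and turn from the pose commanded when the call began, along the tool's axes at that moment; what a row does not reach only later rows make up. A row lasts 1/8 s, in which the tool goes at most 0.0625 m and 0.188 rad, less where a joint would pass 70% of its speed; a pose out of reach is approached as far as the arm can. The fingers move at their own pace and stop on an object; grip_force is the grip in N (left out, the last holds). Time passes only in rows, so rows that do not move let the fingers close. The tool returns the time, the measured TCP pose, the force, the opening and the grip force at its end. only (a regular expression) keeps the lines of the reply that match it, lines (a string "A,B") keeps lines A to B, and quiet returns only ok. Input that does not fit is refused with a message, and nothing moves.
- arm.sense(): the state, without advancing time (a new reading comes with each control period).
- arm.snapshot(name): name is "scene" or "top" or "wrist"; returns the picture (400x640x3 uint8, red, green, blue); there is no depth.
- arm.camera_model(name): a dict with "fx", "fy", "cx", "cy" (pixels), "world_to_cam" (4x4, takes a point from world to camera coordinates). Camera axes: x right, y down, z forward; pixel columns grow to the right and rows downward; lengths in m; the calibration is good to about 2 mm. A picture is of the moment at which its call begins: read the wrist's pose just before it. camera_model takes no time and is no camera call; for the wrist camera it gives the pose at the moment of the call.
- arm.hand_in(): hands the job in; it is judged then, once.
The state is a dict: "clock": time; "joints": joint angles; "dq": joint speeds; "tau": joint torques, N m; "position": TCP position; "tool_rot": TCP orientation; "ft_force": force on the tool from outside, world axes, zero at the start; "torque": the same for the moment, N m; "grip_width": opening from 0.0 (shut) to 1.0 (fully open); "gripper_force": force on a finger pad.
Only numpy, scipy, OpenCV 4.12 (cv2) and the standard library are available. Lean on these libraries where they do the work, as an engineer would, in place of code of your own. Each camera call takes 0.05 s, during which the arm holds its last target. There are 200 camera calls.

TASK

On the magnetising fixture, slide the three ring magnets across the plate, without lifting them, into an even row: one over each of the three dark discs, up against both of its pins. Only when all three are in place, push the paddle of the sprung dead-man lever down until the lever is level - well short of its bottom stop - and keep holding it there: the program finishes while still holding the lever level. Leave the carton, the jar and the wrench where they are.

Things in the scene. Friction and masses are not known exactly. Their poses are not given: they have to be found in the camera images.
- fixture: Fixed aluminium plate, 280 mm (x, from -150 to +130) by 336 mm (y) by 12 mm high, turned up to 0.12 rad. Origin at its underside; x from the near edge to the row of pins at the far side, y along the row, z up. Six steel pins, 12 mm across and 22 mm high above the plate, stand in a row, a pair for each nest.
- nest0 (a point): Nest 0 (the one farthest to +y of the fixture): centre of a flat dark disc, 80 mm across, on the plate's top, 12 mm above the table; axes as the fixture's. Nests lie 110 mm apart along the fixture's y, at x = +70 mm. Its two pins stand at x = +40.4 mm, y = +26 and -26 mm from this point: a ring touching both is centred on the disc.
- nest1 (a point): Nest 1 (the middle one): centre of a flat dark disc, 80 mm across, on the plate's top, 12 mm above the table; axes as the fixture's. Nests lie 110 mm apart along the fixture's y, at x = +70 mm. Its two pins stand at x = +40.4 mm, y = +26 and -26 mm from this point: a ring touching both is centred on the disc.
- nest2 (a point): Nest 2 (the one farthest to -y of the fixture): centre of a flat dark disc, 80 mm across, on the plate's top, 12 mm above the table; axes as the fixture's. Nests lie 110 mm apart along the fixture's y, at x = +70 mm. Its two pins stand at x = +40.4 mm, y = +26 and -26 mm from this point: a ring touching both is centred on the disc.
- ring0: Loose black ferrite ring magnet (not yet magnetised: attracts nothing), one of three alike: 84 mm outside, through hole 46 mm, 15 mm high, about 0.28 kg, flat on the plate, on the robot's side of the nests. Origin at the hole's centre at the underside. Shut fingers fit into the hole. Any ring may go to any nest; ring 0 starts in front of nest 0.
- ring1: Loose black ferrite ring magnet (not yet magnetised: attracts nothing), one of three alike: 84 mm outside, through hole 46 mm, 15 mm high, about 0.28 kg, flat on the plate, on the robot's side of the nests. Origin at the hole's centre at the underside. Shut fingers fit into the hole. Any ring may go to any nest; ring 1 starts in front of nest 1.
- ring2: Loose black ferrite ring magnet (not yet magnetised: attracts nothing), one of three alike: 84 mm outside, through hole 46 mm, 15 mm high, about 0.28 kg, flat on the plate, on the robot's side of the nests. Origin at the hole's centre at the underside. Shut fingers fit into the hole. Any ring may go to any nest; ring 2 starts in front of nest 2.
- stand: Fixed grey stand of the dead-man lever, base 190 mm (x) by 90 mm (y), 12 mm thick, to the left or right of the fixture, turned up to 0.3 rad. Origin at the underside, x along the lever from the paddle to the pivot. Two steel cheeks round the pivot reach 120 mm above the table. A rubber bumper under the paddle is the bottom stop.
- lever (a joint): Angle of the lever, rad: 0 sprung up at rest (the paddle end 0.4 rad above level), 0.40 level, 0.80 at the bottom stop. It springs back when let go. Pushing straight down at the middle of the paddle takes about 3 N to start, 7 N at level and 11 N at the stop.
- paddle (a point): Middle of the top face of the lever's black rubber paddle, 50 mm along the lever, 70 mm across and 12 mm thick. Axes turn with the lever: x along the lever towards the pivot, z out of the paddle's top. It is 125 mm from the pivot towards the robot (-x) and 6 mm above the lever's middle line: about 154 mm above the table at rest, 106 mm when level.
- pivot (a point): Pivot axis of the lever, 100 mm above the table, at the stand's x = +50 mm, y = 0; the axis lies along the stand's y.
- carton: Bystander: small open cardboard carton 140 by 120 by 80 mm with two steel pole pieces in it, 1.8 kg, on the other side of the fixture from the lever. Origin at its underside.
- jar: Bystander: white jar 60 mm across, 75 mm high, standing beyond the fixture. Origin at its underside.
- wrench: Bystander: steel wrench 170 mm long lying beyond the fixture. Origin at its underside, in the middle.

How it is judged:
By the outcome, as a careful person would: the job done as asked, in the order asked, and still so for the second after the job is handed in, while the arm keeps its last pose, push and grip.
It also fails if it takes over 67 s, if anything falls off the work surface, if the arm or the gripper's body presses on something with over 40 N, if the wrist force passes 120 N, or if a joint passes its speed limit or range.

## Working session

There is one attempt and no reset: what is moved stays moved. The work goes in short steps, Python scripts to look and compute and a tool call to move; the robot and the scene stay as the last step left them, time stands still between calls to the robot, and variables do not carry over. Pictures are saved under pics/ and viewed, at most 10 in all, crops included, and the job is handed in when it is done.

```bash
ls; mkdir -p pics; python3 - <<'E'
from workcell import arm
import cv2,numpy as np
s=arm.sense();print(s)
for n in("scene","top"):
    im=arm.snapshot(n);cv2.imwrite(f"pics/{n}0.png",im[:,:,::-1]);m=arm.camera_model(n);print(n,m)
E
```

```text
pics
workcell.py
{'clock': 0.0, 'joints': array([-1.57239236e+00,  3.13436331e-01,  1.49840754e+00, -3.32010390e-05,
        1.33097959e+00, -2.23405463e-01]), 'dq': array([ 2.66881101e-04,  1.74152188e-03,  1.47863000e-03,  8.42178961e-05,
       -5.46378684e-04, -1.03492079e-03]), 'tau': array([ 9.87452586e-04, -4.02213013e+01, -2.52270502e+01,  6.94954768e-02,
        3.52516375e-02, -9.03527280e-05]), 'position': array([ 0.11547708, -0.51198197,  0.30217913]), 'tool_rot': array([ 9.93855747e-01,  1.10681410e-01,  5.30662800e-05, -6.13322877e-04]), 'ft_force': array([ 0.63846957, -0.49542042,  0.21765337]), 'torque': array([ 0.03419709, -0.01898731,  0.03933039]), 'gripper_force': 0.0, 'grip_width': 1.0000634674505873}
scene {'fx': 385.4339993292343, 'fy': 385.4339993292343, 'cx': 318.58566484447664, 'cy': 197.83912923197263, 'world_to_cam': array([[ 0.27977794,  0.95997992,  0.01276121, -0.16570113],
       [ 0.61023475, -0.16755478, -0.774299  , -0.26989745],
       [-0.74117329,  0.22441912, -0.63269124,  1.42773541],
       [ 0.        ,  0.        ,  0.        ,  1.        ]])}
top {'fx': 515.6067694309877, 'fy': 515.6067694309877, 'cx': 310.6433346271929, 'cy': 207.47966460564388, 'world_to_cam': array([[-0.0534436 , -0.99856751, -0.00259076,  0.01680146],
       [-0.97849882,  0.05288675, -0.19935657,  0.65022443],
       [ 0.19920801, -0.00811928, -0.97992359,  1.14240212],
       [ 0.        ,  0.        ,  0.        ,  1.        ]])}
```

View pics/scene0.png

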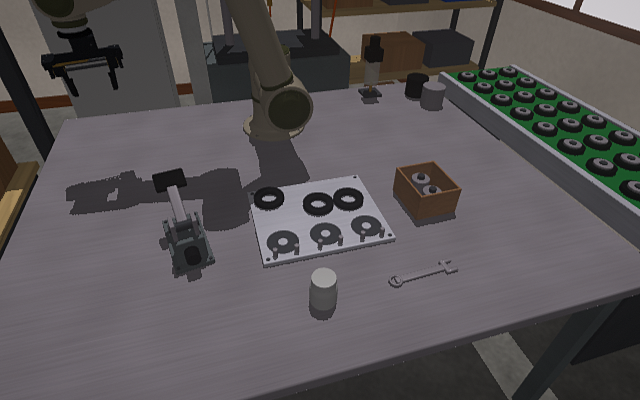

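View pics/top0.png

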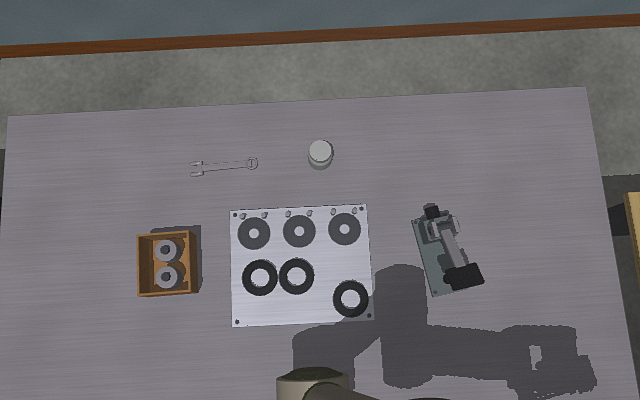

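The views show the three rings at about (260,277), (296,276), (350,298) in the top view. The nests are at (254,234), (299,231), (345,228), the lever is on the right (−y) and the carton is on the left. I'll enlarge both views to read positions more closely.

```bash
python3 - <<'E'
import cv2
a=cv2.imread("pics/top0.png")[195:335,222:488];cv2.imwrite("pics/topc.png",cv2.resize(a,None,fx=3,fy=3,interpolation=cv2.INTER_CUBIC))
a=cv2.imread("pics/scene0.png")[160:280,145:405];cv2.imwrite("pics/scenec.png",cv2.resize(a,None,fx=3,fy=3,interpolation=cv2.INTER_CUBIC))
E
```

```text
(no output)
```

View pics/topc.png

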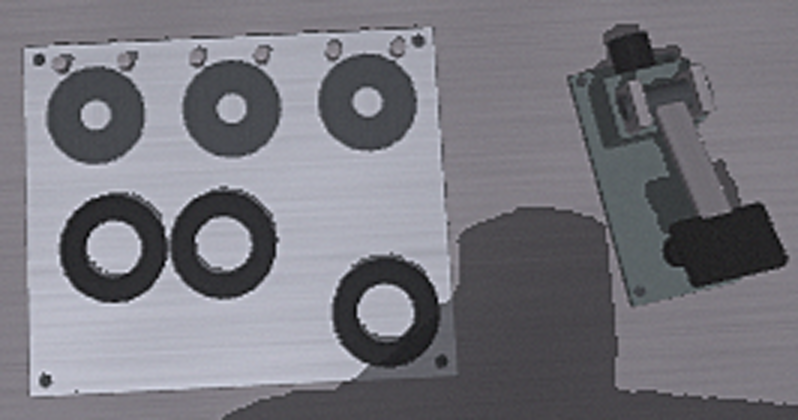

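View pics/scenec.png

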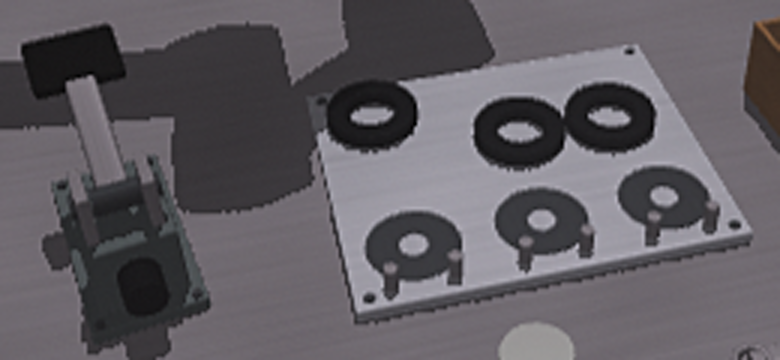

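Rings, nests and paddle are clear in both crops. Next: triangulation.

```bash
cat > h.py <<'E'
import numpy as np,cv2
from workcell import arm
def P(m):
    return np.array([[m["fx"],0,m["cx"]],[0,m["fy"],m["cy"]],[0,0,1]])@m["world_to_cam"][:3]
def ray(m,px,z):
    R=m["world_to_cam"][:3,:3];c=-R.T@m["world_to_cam"][:3,3]
    d=R.T@np.array([(px[0]-m["cx"])/m["fx"],(px[1]-m["cy"])/m["fy"],1]);return c+d*(z-c[2])/d[2]
def tri(m1,p1,m2,p2):
    X=cv2.triangulatePoints(P(m1),P(m2),np.float64(p1).reshape(2,1),np.float64(p2).reshape(2,1)).ravel();return X[:3]/X[3]
E
python3 - <<'E'
from h import *
T=arm.camera_model("top");S=arm.camera_model("scene")
t=lambda p:(222+(p[0]+.5)/3-.5,195+(p[1]+.5)/3-.5)
s=lambda p:(145+(p[0]+.5)/3-.5,160+(p[1]+.5)/3-.5)
np.set_printoptions(precision=4,suppress=True)
D={"N0":((96,115),(663,196),.012),"N1":((232,108),(541,220),.012),"N2":((368,101),(414,244),.012),
"R0":((115,246),(610,116),.027),"R1":((223,243),(519,131),.027),"R2":((386,310),(372,116),.027),
"pad":((737,243),(73,58),.154),"cA":((418,41),(370,298),.012),"cB":((39,59),(735,225),.012),"cC":((45,380),(629,51),.012),"cD":((441,361),(321,102),.012),
"pin00":((63,64),(712,206),.034),"pin21":((398,46),(390,269),.034),"st":((640,291),(0,0),.012),"st2":((583,81),(0,0),.012),"piv":((676,100),(0,0),.1)}
for k,(a,b,z) in D.items(): print(k,tri(T,t(a),S,s(b)) if b[0] else "",ray(T,t(a),z),ray(S,s(b),z) if b[0] else "")
E
```

```text
N0 [0.6056 0.1229 0.0112] [0.6055 0.1227 0.012 ] [0.6065 0.1227 0.012 ]
N1 [0.6054 0.0128 0.0109] [0.6053 0.0127 0.012 ] [0.6065 0.0126 0.012 ]
N2 [ 0.6051 -0.097   0.012 ] [ 0.605  -0.0975  0.012 ] [ 0.6054 -0.0962  0.012 ]
R0 [0.4992 0.1109 0.019 ] [0.4984 0.1095 0.027 ] [0.5085 0.1082 0.027 ]
R1 [0.4968 0.025  0.0182] [0.4962 0.0247 0.027 ] [0.5069 0.0219 0.027 ]
R2 [ 0.4379 -0.1     0.0164] [ 0.4376 -0.0995  0.027 ] [ 0.4509 -0.1013  0.027 ]
pad [ 0.4679 -0.3379  0.1513] [ 0.4678 -0.3396  0.154 ] [ 0.4738 -0.3331  0.154 ]
cA [ 0.6525 -0.1416  0.0108] [ 0.6523 -0.1415  0.012 ] [ 0.6537 -0.1416  0.012 ]
cB [0.6544 0.1682 0.0106] [0.654  0.1677 0.012 ] [0.6558 0.168  0.012 ]
cC [0.3984 0.1691 0.0114] [0.3985 0.1691 0.012 ] [0.3991 0.1684 0.012 ]
cD [ 0.3964 -0.1412  0.0097] [ 0.3964 -0.1409  0.012 ] [ 0.3993 -0.1415  0.012 ]
pin00 [0.6458 0.147  0.0299] [0.6446 0.1455 0.034 ] [0.6499 0.1469 0.034 ]
pin21 [ 0.6453 -0.1231  0.031 ] [ 0.6448 -0.1229  0.034 ] [ 0.6482 -0.1234  0.034 ]
st  [ 0.442  -0.3018  0.012 ] 
st2  [ 0.612  -0.2727  0.012 ] 
piv  [ 0.5794 -0.3223  0.1   ]
```

```bash
cat >> h.py <<'E'
from scipy.spatial.transform import Rotation as Ro
def to(x,y,z,yaw=None):
    s=arm.sense();R=Ro.from_quat(s["tool_rot"]).as_matrix();ya=np.arctan2(R[1,0],R[0,0])
    d=R.T@(np.array([x,y,z])-s["position"]);print("to",np.round(d,4),"turn",0 if yaw is None else round(ya-yaw,4),"yaw",round(ya,4),"pos",np.round(s["position"],4),"F",np.round(s["ft_force"],1),"t",s["clock"])
E
python3 -c "
from h import *
to(.439,-.100,.2,np.pi/2)"
```

```text
to [ 0.4062 -0.3306  0.1027] turn -1.349 yaw 0.2218 pos [ 0.1155 -0.512   0.3022] F [0.6 0.7 1.2] t 0.1
```
Descend at end only (z later). Rows: each is target relative; the limit clips. So I can give 10 identical-ish rows. Path: while going, z constant first then down.

Units first: shifts go in cm. So 0.406 m is 40.6, -0.331 m is -33.1.

Emit:
{"name": "nudge_tcp", "arguments": {"steps": [[0, [20, -16.5, 0], -0.6], [0, [20, -16.5, 0], -0.6], [0, [20, -16.5, 0], -0.6], [0, [20, -16.5, 0], -0.6], [0, [40.6, -33.1, 10.3], -1.349], [0, [40.6, -33.1, 10.3], -1.349], [0, [40.6, -33.1, 10.3], -1.349], [0, [40.6, -33.1, 10.3], -1.349], [0, [40.6, -33.1, 10.3], -1.349], [0, [40.6, -33.1, 10.3], -1.349], [0, [40.6, -33.1, 10.3], -1.349]], "grip_force": 20}}

```text
clock: 1.48
position: [0.4385, -0.1004, 0.1999]
tool_rot: [0.707, 0.707, -0.0, 0.0]
ft_force: [-0.4, -0.4, 0.6]
grip_width: 0.004
gripper_force: 0.0
```

```bash
python3 - <<'E'
from h import *
to(.439,-.1,.2,np.pi/2)
m=arm.camera_model("wrist");im=arm.snapshot("wrist");np.save("w.npy",m,allow_pickle=True)
cv2.imwrite("pics/w1.png",im[:,:,::-1])
m=arm.camera_model("wrist");print(m)
E
```

```text
to [ 0.0004  0.0005 -0.0001] turn -0.0001 yaw 1.5707 pos [ 0.4385 -0.1004  0.1999] F [-0.4 -0.4  0.6] t 1.475
{'fx': 313.6183854661732, 'fy': 313.6183854661732, 'cx': 315.28222204927584, 'cy': 200.73201660586713, 'world_to_cam': array([[ 9.99998250e-01, -1.55841258e-03,  1.03511581e-03,
        -4.39293568e-01],
       [-1.79149977e-03, -9.57093125e-01,  2.89774984e-01,
        -1.06381245e-01],
       [ 5.39113247e-04, -2.89776331e-01, -9.57094242e-01,
         2.62344414e-01],
       [ 0.00000000e+00,  0.00000000e+00,  0.00000000e+00,
         1.00000000e+00]])}
```

View pics/w1.png

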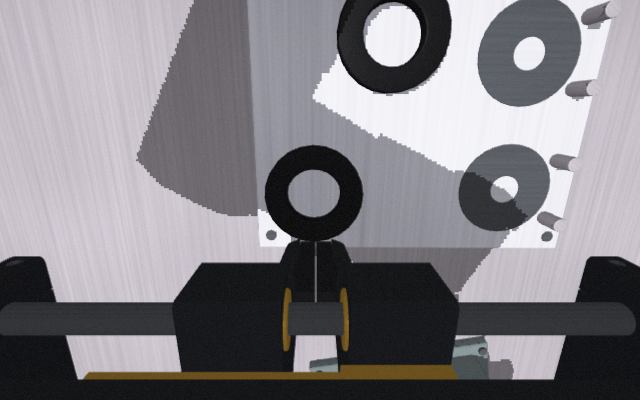

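The wrist view shows ring2's hole at (314,193), ring1's at (393,35), nest2 at (504,189) and nest1 at (529,53).

```bash
python3 - <<'E'
from h import *
m=arm.camera_model("wrist")
for n,p,z in(("R2",(314,193),.027),("R1",(393,35),.027),("N2",(504,189),.012),("N1",(529,53),.012)):print(n,ray(m,p,z))
to(.439,-.1,.079,np.pi/2)
E
```

```text
R2 [ 0.43803247 -0.09697347  0.027     ]
R1 [0.49631594 0.02312607 0.027     ]
N2 [ 0.60732098 -0.09772929  0.012     ]
N1 [0.60788841 0.01310388 0.012     ]
to [0.0008 0.0005 0.1211] turn -0.001 yaw 1.5697 pos [ 0.4384 -0.1007  0.2001] F [ 0.1 -0.5 -0. ] t 1.525
```

Converted, 0.1 m is 10, 0.0022 m is 0.22.

Emit:
{"name": "nudge_tcp", "arguments": {"steps": [[0, [0.22, -0.05, 5], 0], [0, [0.22, -0.05, 10], 0], [0, [0.22, -0.05, 10.7], 0], [0, [0.22, -0.05, 11.4], 0], [0, [0.22, -0.05, 12], 0], [0, [0.22, -0.05, 12], 0]]}}

```text
clock: 2.28
position: [0.4385, -0.0979, 0.0803]
tool_rot: [0.707, 0.707, 0.0, 0.001]
ft_force: [-0.3, -0.3, -0.3]
grip_width: 0.001
gripper_force: 0.0
```

```bash
python3 -c "
from h import *
to(.605-.021+.017,-.0972,.08,np.pi/2)"
```

```text
to [0.0007 0.1625 0.0005] turn -0.0 yaw 1.5708 pos [ 0.4385 -0.0979  0.0803] F [-0.3 -0.3 -0.3] t 2.275
```

Emit:
{"name": "nudge_tcp", "arguments": {"steps": [[0, [0.07, 1.2, 0], 0], [0, [0.07, 3.2, 0], 0], [0, [0.07, 5.7, 0], 0], [0, [0.07, 8.2, 0], 0], [0, [0.07, 10.7, 0], 0], [0, [0.07, 13, 0], 0], [0, [0.07, 14.8, 0], 0], [0, [0.07, 15.8, 0], 0], [0, [0.07, 16.2, 0], 0], [0, [0.07, 16.4, 0], 0], [0, [0.07, 16.6, 0], 0]]}}

```text
clock: 3.65
position: [0.604, -0.097, 0.0799]
tool_rot: [0.707, 0.707, -0.0, -0.0]
ft_force: [-1.6, 0.9, 1.8]
grip_width: 0.008
gripper_force: 1.4
```

Converted, 0.004 m is 0.4, 0.003 m is 0.3.

Emit:
{"name": "nudge_tcp", "arguments": {"steps": [[0, [0, 0.2, 0], 0], [0, [0, 0.3, 0], 0], [0, [0, 0.4, 0], 0]]}}

```text
clock: 4.03
position: [0.6082, -0.0971, 0.0798]
tool_rot: [0.707, 0.707, -0.0, -0.0]
ft_force: [-2.4, 0.5, 3.0]
grip_width: 0.007
gripper_force: 1.6
```

Emit:
{"name": "nudge_tcp", "arguments": {"steps": [[0, [0, 0.1, 0], 0], [0, [0, 0.2, 0], 0], [0, [0, 0.3, 0], 0]]}}

```text
clock: 4.4
position: [0.6113, -0.0971, 0.0797]
tool_rot: [0.707, 0.707, -0.0, -0.0]
ft_force: [-3.1, 0.4, 2.2]
grip_width: 0.006
gripper_force: 1.7
```

Converted, 0.002 m is 0.2, 0.001 m is 0.1.

Emit:
{"name": "nudge_tcp", "arguments": {"steps": [[0, [0, 0.1, 0], 0], [0, [0, 0.2, 0], 0], [0, [0, 0.2, 0], 0]]}}

```text
clock: 4.78
position: [0.613, -0.097, 0.0797]
tool_rot: [0.707, 0.707, -0.0, -0.0]
ft_force: [-4.4, 0.1, 3.8]
grip_width: 0.006
gripper_force: 2.8
```

```bash
python3 -c "
from h import *
to(0,0,0)
im=arm.snapshot('top')[195:335,222:422];cv2.imwrite('pics/t2.png',cv2.resize(im[:,:,::-1],None,fx=4,fy=4,interpolation=cv2.INTER_CUBIC))"
```

```text
to [ 0.0971 -0.6129  0.0803] turn 0 yaw 1.5709 pos [ 0.613  -0.097   0.0797] F [-4.4  0.1  3.8] t 4.775
```

View pics/t2.png

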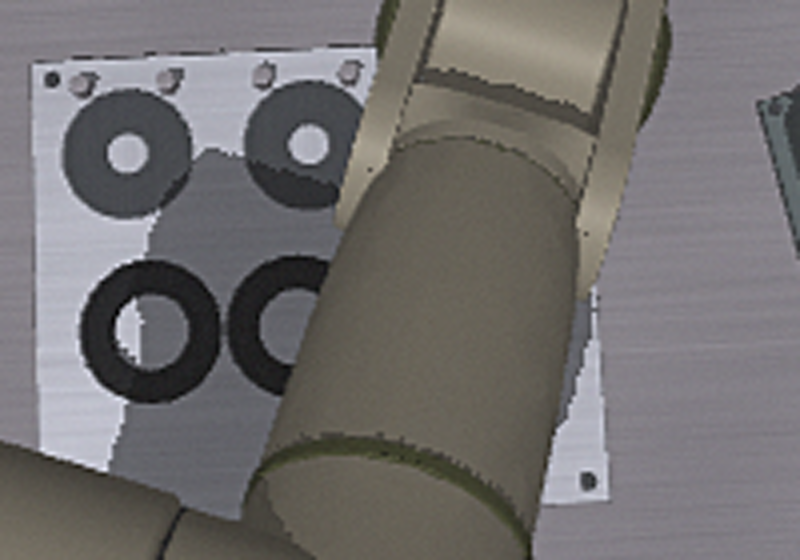

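The arm hides ring 2, so force is the guide here. I'll keep creeping.

Converted, 0.002 m is 0.2, 0.001 m is 0.1.

Emit:
{"name": "nudge_tcp", "arguments": {"steps": [[0, [0, 0.1, 0], 0], [0, [0, 0.2, 0], 0], [0, [0, 0.2, 0], 0]]}}

```text
clock: 5.2
position: [0.6138, -0.0969, 0.0796]
tool_rot: [0.707, 0.707, -0.002, -0.002]
ft_force: [-13.0, -0.3, 8.8]
grip_width: 0.009
gripper_force: 6.9
```

Emit:
{"name": "nudge_tcp", "arguments": {"steps": [[0, [0, 0.1, 0], 0], [0, [0, 0.2, 0], 0], [0, [0, 0.2, 0], 0]]}}

```text
clock: 5.58
position: [0.6144, -0.0969, 0.0795]
tool_rot: [0.707, 0.707, -0.003, -0.004]
ft_force: [-24.4, -0.6, 15.9]
grip_width: 0.004
gripper_force: 11.7
```

Ring 2 is seated: the force rose stiffly to 24 N. Backing off to the hole centre, then on to ring 1.

Emit:
{"name": "nudge_tcp", "arguments": {"steps": [[0, [0, -0.6, 0], 0], [0, [0, -1.1, 0], 0], [0, [0, -1.1, -3], 0], [0, [0, -1.1, -6], 0], [0, [6, -6, -6], 0], [0, [12.1, -12, -6], 0], [0, [12.1, -12, -6], 0], [0, [12.1, -12, -6], 0]]}}

```text
clock: 6.58
position: [0.4962, 0.0254, 0.1399]
tool_rot: [0.706, 0.708, 0.0, 0.0]
ft_force: [0.6, 0.1, 0.1]
grip_width: 0.002
gripper_force: 0.0
```

```bash
python3 - <<'E'
from h import *
to(.4965,.024,.08,np.pi/2)
m=arm.camera_model("wrist");im=arm.snapshot("wrist");
cv2.imwrite("pics/w2.png",im[:,:,::-1]);np.save("w2.npy",np.array([m],dtype=object))
E
```

```text
to [-0.0015  0.0003  0.0599] turn 0.0022 yaw 1.573 pos [0.4962 0.0254 0.1399] F [0.6 0.1 0.1] t 6.575
```

View pics/w2.png

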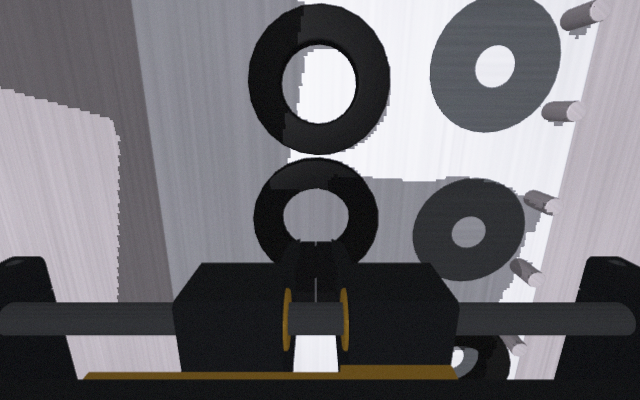

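Ring 1's hole is at about (316,218), ring 0's at (319,81). Ring 2 is sitting against its pin at the lower right.

```bash
python3 - <<'E'
from h import *
m=np.load("w2.npy",allow_pickle=True)[0]
for n,p,z in(("R1",(316.5,217.5),.027),("R0",(319,81),.027),("R2hole",(463,362),.02),("N1",(468.5,231),.012),("N0",(495,66),.012)):print(n,ray(m,p,z))
E
```

```text
R1 [0.4976211  0.02907594 0.027     ]
R0 [0.49883665 0.11360294 0.027     ]
R2hole [ 0.61493759 -0.09574394  0.02      ]
N1 [0.60744938 0.01346376 0.012     ]
N0 [0.60813417 0.12358575 0.012     ]
```

Converted, 0.0597 m is 5.97, 0.054 m is 5.4.

Emit:
{"name": "nudge_tcp", "arguments": {"steps": [[0, [0, 0.08, 3], 0], [0, [0, 0.08, 4.7], 0], [0, [0, 0.08, 5.4], 0], [0, [0, 0.08, 5.97], 0], [0, [0, 0.08, 5.97], 0]]}}

```text
clock: 7.25
position: [0.4983, 0.0237, 0.0801]
tool_rot: [0.707, 0.707, 0.0, 0.0]
ft_force: [0.1, 0.3, 0.2]
grip_width: 0.001
gripper_force: 0.0
```

```bash
python3 -c "
from h import *
to(.610,.0127,.08,np.pi/2)"
```

```text
to [-1.100e-02  1.117e-01  1.000e-04] turn -0.0003 yaw 1.5705 pos [0.4983 0.0237 0.0801] F [0.1 0.3 0.2] t 7.25
```

Converted, 0.112 m is 11.2, 0.108 m is 10.8.

Emit:
{"name": "nudge_tcp", "arguments": {"steps": [[0, [0, 1.2, 0], 0], [0, [-0.3, 3, 0], 0], [0, [-0.7, 5.2, 0], 0], [0, [-1.1, 7.2, 0], 0], [0, [-1.1, 9, 0], 0], [0, [-1.1, 10.2, 0], 0], [0, [-1.1, 10.8, 0], 0], [0, [-1.1, 11.2, 0], 0]]}}

```text
clock: 8.25
position: [0.6102, 0.013, 0.0802]
tool_rot: [0.707, 0.707, -0.0, -0.0]
ft_force: [-3.1, -0.4, 1.0]
grip_width: 0.009
gripper_force: 1.3
```

Emit:
{"name": "nudge_tcp", "arguments": {"steps": [[0, [0, 0.2, 0], 0], [0, [0, 0.4, 0], 0], [0, [0, 0.5, 0], 0], [0, [0, 0.5, 0], 0]]}}

```text
clock: 8.75
position: [0.6139, 0.0131, 0.08]
tool_rot: [0.707, 0.707, -0.001, -0.001]
ft_force: [-9.5, -0.7, 6.4]
grip_width: 0.003
gripper_force: 4.6
```

Converted, 0.002 m is 0.2, 0.001 m is 0.1.

Emit:
{"name": "nudge_tcp", "arguments": {"steps": [[0, [0, 0.1, 0], 0], [0, [0, 0.2, 0], 0], [0, [0, 0.2, 0], 0]]}}

```text
clock: 9.12
position: [0.6147, 0.0132, 0.0799]
tool_rot: [0.707, 0.707, -0.003, -0.003]
ft_force: [-18.2, -0.8, 10.2]
grip_width: 0.005
gripper_force: 8.5
```

```bash
python3 -c "
from h import *
to(.499,.111,.08,np.pi/2)"
```

```text
to [ 0.0979 -0.1157  0.0008] turn 0.0003 yaw 1.5711 pos [0.6147 0.0132 0.0799] F [-18.2  -0.8  10.2] t 9.125
```

Ring 1 is seated. Now ring 0.

Emit:
{"name": "nudge_tcp", "arguments": {"steps": [[0, [0, -0.6, 0], 0], [0, [0, -1.1, 0], 0], [0, [0, -1.1, -3], 0], [0, [0, -1.1, -6], 0], [0, [5, -6, -6], 0], [0, [9.8, -11.8, -6], 0], [0, [9.8, -11.8, -6], 0], [0, [9.8, -11.8, -3], 0], [0, [9.8, -11.8, -1.3], 0], [0, [9.8, -11.8, -0.6], 0], [0, [9.8, -11.8, 0], 0], [0, [9.8, -11.8, 0], 0]]}}

```text
clock: 10.62
position: [0.4992, 0.1109, 0.0801]
tool_rot: [0.707, 0.707, 0.0, 0.0]
ft_force: [0.3, 0.0, -0.6]
grip_width: 0.003
gripper_force: 0.0
```

```bash
python3 -c "
from h import *
to(.610,.1225,.08,np.pi/2)"
```

```text
to [0.0116 0.1108 0.0002] turn -0.0001 yaw 1.5707 pos [0.4992 0.1109 0.0801] F [ 0.3  0.  -0.6] t 10.625
```

Converted, 0.112 m is 11.2, 0.108 m is 10.8.

Emit:
{"name": "nudge_tcp", "arguments": {"steps": [[0, [0, 1.2, 0], 0], [0, [0.3, 3, 0], 0], [0, [0.7, 5.2, 0], 0], [0, [1.16, 7.2, 0], 0], [0, [1.16, 9, 0], 0], [0, [1.16, 10.2, 0], 0], [0, [1.16, 10.8, 0], 0], [0, [1.16, 11.2, 0], 0]]}}

```text
clock: 11.62
position: [0.6113, 0.1226, 0.0802]
tool_rot: [0.707, 0.707, -0.0, -0.0]
ft_force: [-2.2, -0.4, 1.8]
grip_width: -0.001
gripper_force: 1.2
```

Emit:
{"name": "nudge_tcp", "arguments": {"steps": [[0, [0, 0.2, 0], 0], [0, [0, 0.4, 0], 0], [0, [0, 0.5, 0], 0], [0, [0, 0.6, 0], 0], [0, [0, 0.6, 0], 0]]}}

```text
clock: 12.25
position: [0.615, 0.1229, 0.0799]
tool_rot: [0.707, 0.707, -0.002, -0.002]
ft_force: [-14.0, 0.3, 8.9]
grip_width: 0.006
gripper_force: 7.1
```

```bash
python3 -c "
from h import *
to(.55,.1225,.25,np.pi/2)"
```

```text
to [-0.0004 -0.0661 -0.1696] turn 0.0003 yaw 1.5711 pos [0.615  0.1229 0.0799] F [-14.    0.3   8.9] t 12.25
```

Ring 0 is seated. Lift away and travel to above the paddle.

Converted, -0.463 m is -46.3, -0.18 m is -18.

Emit:
{"name": "nudge_tcp", "arguments": {"steps": [[0, [0, -0.6, 0], 0], [0, [0, -1.1, 0], 0], [0, [0, -1.1, -5], 0], [0, [0, -1.1, -11], 0], [0, [-2, -2, -16], 0], [0, [-7.8, -4, -18], 0], [0, [-46.3, -15.8, -18], 0], [0, [-46.3, -15.8, -18], 0], [0, [-46.3, -15.8, -18], 0], [0, [-46.3, -15.8, -18], 0], [0, [-46.3, -15.8, -18], 0], [0, [-46.3, -15.8, -18], 0]]}}

```text
clock: 13.75
position: [0.4668, -0.3141, 0.2602]
tool_rot: [0.707, 0.707, 0.0, 0.001]
ft_force: [0.2, -0.2, -0.2]
grip_width: 0.003
gripper_force: 0.0
```

Emit:
{"name": "nudge_tcp", "arguments": {"steps": [[0, [-6, -2, 0], 0], [0, [-6, -2, 0], 0], [0, [-6, -2, 0], 0]]}}

```text
clock: 14.12
position: [0.4477, -0.3718, 0.2599]
tool_rot: [0.707, 0.707, 0.0, -0.0]
ft_force: [0.3, -0.3, 0.2]
grip_width: 0.01
gripper_force: 0.0
```

```bash
python3 -c "
from h import *
to(.458,-.34,.26,np.pi/2)
for n,(a,b,c,d) in dict(top=(195,335,222,488),scene=(130,280,145,405)).items():
  im=arm.snapshot(n);cv2.imwrite('pics/%s3.png'%n,cv2.resize(im[a:b,c:d,::-1],None,fx=3,fy=3,interpolation=cv2.INTER_CUBIC))"
```

```text
to [ 0.0318  0.0102 -0.0001] turn -0.0002 yaw 1.5706 pos [ 0.4477 -0.3718  0.2599] F [ 0.3 -0.3  0.2] t 14.125
```

View pics/top3.png

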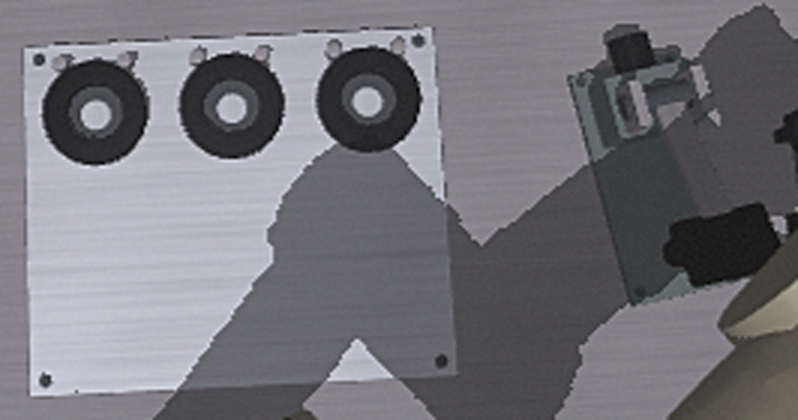

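All three rings sit concentric on their discs, against both pins. In the crop the holes are at (96,114), (232,107) and (368,101). Now the paddle.

Converted, 0.032 m is 3.2, 0.01 m is 1.

Emit:
{"name": "nudge_tcp", "arguments": {"steps": [[0, [3.2, 1, 0], 0], [0, [3.2, 1, 2], 0], [0, [3.2, 1, 3.2], 0], [0, [3.2, 1, 4], 0], [0, [3.2, 1, 4.6], 0], [0, [3.2, 1, 5.2], 0], [0, [3.2, 1, 5.8], 0], [0, [3.2, 1, 6.4], 0], [0, [3.2, 1, 7], 0], [0, [3.2, 1, 7.6], 0], [0, [3.2, 1, 8], 0], [0, [3.2, 1, 8], 0]]}}

```text
clock: 15.72
position: [0.4575, -0.3403, 0.1797]
tool_rot: [0.707, 0.707, -0.0, -0.0]
ft_force: [-3.1, -0.3, 5.6]
grip_width: 0.003
gripper_force: 2.7
```

```bash
python3 -c "
from h import *
to(.456,-.34,.170,np.pi/2)"
```

```text
to [ 0.0003 -0.0015  0.0097] turn -0.0 yaw 1.5708 pos [ 0.4575 -0.3403  0.1797] F [-3.1 -0.3  5.6] t 15.725
```

Emit:
{"name": "nudge_tcp", "arguments": {"steps": [[0, [0, -0.1, 0.3], 0], [0, [0, -0.15, 0.6], 0], [0, [0, -0.15, 0.9], 0], [0, [0, -0.15, 0.98], 0], [0, [0, -0.15, 0.98], 0], [0, [0, -0.15, 0.98], 0]]}}

```text
clock: 16.48
position: [0.4565, -0.3404, 0.1704]
tool_rot: [0.707, 0.707, 0.0, 0.001]
ft_force: [0.7, -0.9, 6.4]
grip_width: 0.005
gripper_force: 3.1
```

```bash
python3 -c "
from h import *
to(.456,-.34,.170,np.pi/2)
im=arm.snapshot('scene')[150:270,165:275]
cv2.imwrite('pics/s4.png',cv2.resize(im[:,:,::-1],None,fx=5,fy=5,interpolation=cv2.INTER_CUBIC))"
```

```text
to [ 0.0004 -0.0005  0.0004] turn -0.0001 yaw 1.5707 pos [ 0.4565 -0.3404  0.1704] F [ 0.7 -0.9  6.4] t 16.475
```

View pics/s4.png

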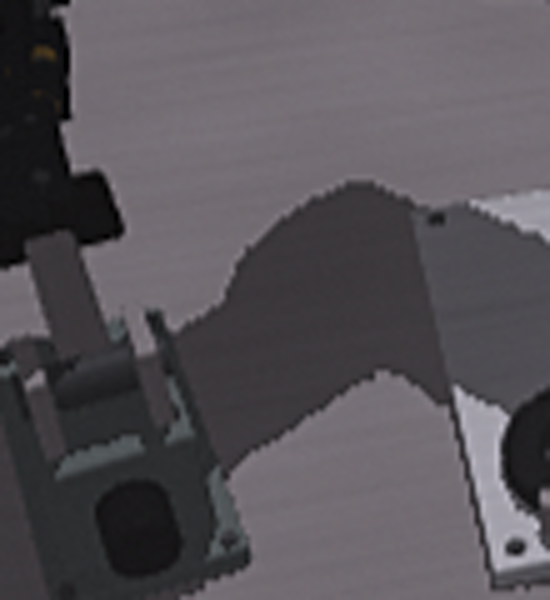

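The paddle is held. Its +y corners are at about (102,172) and (121,232) in the crop. A projection of the paddle at several lever angles will show whether it's level.

```bash
python3 - <<'E'
from h import *
to(.4565,-.34,.170)
S=arm.camera_model("scene")
for a in(.0,.05,-.05):
  o=[]
  for l in((-.15,.006),(-.1,.006),(-.1,-.006)):
    x=l[0]*np.cos(a)+l[1]*np.sin(a); z=.1-l[0]*np.sin(a)+l[1]*np.cos(a)
    w=np.array([.579+x*np.cos(.17)-.035*np.sin(.17),-.319+x*np.sin(.17)+.035*np.cos(.17),z,1])
    p=P(S)@w;p=p[:2]/p[2];o.append(np.round(((p[0]-165+.5)*5-.5,(p[1]-150+.5)*5-.5)))
  print("above level",a,o)
E
```

```text
to [ 0.0004 -0.      0.0005] turn 0 yaw 1.5706 pos [ 0.4565 -0.3404  0.1705] F [ 0.4 -0.7  5.6] t 16.525
above level 0.0 [array([ 93., 161.]), array([113., 217.]), array([118., 236.])]
above level 0.05 [array([ 90., 150.]), array([111., 209.]), array([116., 228.])]
above level -0.05 [array([ 96., 173.]), array([115., 225.]), array([120., 244.])]
```

Converted, 0.0005 m is 0.05.

Emit:
{"name": "nudge_tcp", "arguments": {"steps": [[0, [0, 0, 0.05], 0], [0, [0, 0, 0.05], 0], [0, [0, 0, 0.05], 0], [0, [0, 0, 0.05], 0]]}}

```text
clock: 17.02
position: [0.4565, -0.3404, 0.17]
tool_rot: [0.707, 0.707, 0.0, 0.001]
ft_force: [-0.2, -0.3, 6.7]
grip_width: 0.005
gripper_force: 3.3
```

```bash
python3 -c "
from workcell import arm
print(arm.hand_in())"
```

```text
the job is handed in; nothing more can be done
None
```

The job is handed in at 17.0 s: all three rings are against their pins, and the arm is still holding the lever level (fingertips at 106 mm, 6.7 N, with levelness judged from that height and force). The carton, jar and wrench were not touched.

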